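# Draw the wedged clock wheel out of the low gap with the bench reacher

### The job

Pick up the bench reacher, reach under the low clear riser with it and squeeze its trigger until the jaws hold the larger brass wheel, which is stuck under a spring pad: firmly enough to draw it out, but gently, since its teeth bend at 15 N. Draw it out in the jaws onto the round setting disc in the counter and let it go, lying flat, wholly on the disc and free of the jaws, then leave the reacher standing on the counter. Touch the wheel only with the reacher, leave the smaller wheel and the other parts where they are, and do not ram the riser.

Things in the scene. Friction and masses are not known exactly. Their poses are not given: they have to be found in the camera images.
- reacher_grip (a point): Bench reacher standing on the counter, 0.36 kg, balanced near this point, which is midway between its two upright wooden grip bars, 28 mm above its underside. x points along it to the jaws, y to the trigger side, z up. Bars: 12 mm thick, x -40 to +35 mm, 60 mm over both outer faces (y -30 and +30 mm), tops 46 mm above the underside. Take it across both bars from above.
- reacher_trigger (a point): Centre of the trigger bar (the +y grip bar), 27 mm above the underside, at y +24 mm of the grip point when released; axes as the reacher's. It slides straight towards the fixed bar at y -24 mm, 33 mm at most. Its return spring pushes back with 11 N at rest and 0.1 N more per mm of travel, which is enough to carry the reacher by a lightly pressed trigger.
- reacher_base (a point): Point on the reacher's underside right below the grip point; axes as the reacher's. The base plate is 6 mm thick and spans x -80 to +35 mm, y -30 to -3 mm; a counterweight 30 mm high stands on it at x -80 to -46 mm. On the fixed side a stub at x 35 to 45 mm and an arm reach out to y -44 mm.
- reacher_reach (a point): Middle between the jaws (nominal), 141 mm ahead of the grip point and 9 mm above the underside; axes as the reacher's. Two flat parallel rubber jaws, 34 mm long (18 mm ahead of and behind here with their arms), 2 to 16 mm above the underside. Trigger released, they are 54 mm apart, but the fixed jaw sits on an adjusting screw: up to 7 mm nearer or farther, unmeasured; feel for the wheel.
- jaw_moving: The moving jaw with its arm; origin and axes as point reacher_base when the trigger is released. Gripping face at y +27 mm, outside of the arm at y +37 mm. It follows the trigger one for one through a series spring of 10 N per mm; the squeeze adds to the return spring. An off-centre wheel meets one jaw first and swings the reacher in the hand; the squeeze then grows slower, about 2 N per mm.
- big_wheel_center (a point): The larger brass wheel: toothed rim 32 mm in diameter, 6 mm thick, with a 16 mm hub on top, 12 mm high in all, 40 g, lying flat, hub up. The point is at its centre, 6 mm up. It starts in one of the two bays under the riser, 40 mm behind the front edge; a sprung pad presses on its hub with about 5 N, so it comes out only against a drag of several newtons and needs some 6 N of squeeze or more.
- riser: Fixed clear shelf 140 mm deep (x), 240 mm wide (y), underside 36 mm and top 44 mm above the counter, on 6 mm cheeks at its left and right ends; open in front and behind. Origin mid-footprint on the counter; front edge at x -70 mm. Bays at x -30, y -45 and +45 mm; over each hangs a rubber pad 12 mm across, its foot 12 mm above the counter (9 mm when empty).
- small_wheel_center (a point): The smaller brass wheel, 24 mm in diameter, otherwise alike, in the other bay, 90 mm beside the larger; leave it. The point is at its centre, 6 mm above its underside.
- disc: Round setting disc let in flush with the counter in front of the riser, pale face with a dark rim, 64 mm in diameter; origin at its centre, on the counter.
- movement_plate: Brass movement plate 70 x 60 x 3 mm lying on the counter to the left of the riser; leave it. Origin under its centre.
- arbor: Blued steel arbor 64 mm long with a pinion, lying on the riser; leave it. Origin under its middle.
- tweezers: Brass tweezers 120 mm long lying on the counter to the left; leave them. Origin under the middle.

How it is judged:
By the outcome, as a careful person would: the job done as asked, in the order asked, and still so for the second after the job is handed in, with the robot touching nothing.
It also fails if it takes over 64 s, if anything falls off the work surface, if the arm or the gripper's body presses on something with over 40 N, if the wrist force passes 120 N, or if a joint passes its speed limit or range.

### The arm

A 6-joint arm with a two-finger parallel gripper is mounted at the origin on the work surface. World frame = base frame: x ahead of the robot, y to its left, z up, the work surface at z = 0. Lengths are in mm, angles in rad, forces in N, time in s.
With the tool pointing down it reaches from about 225 to 725 mm from the base axis. Payload 3.1 kg.
Tool frame: the origin (TCP) lies between the finger pads; the fingertips stand 25 mm ahead of it and the grasp point (between the pads) lies 6 mm ahead of it; x points along the fingers, y is the direction in which the jaws open and shut, and the axes are right-handed (so a half turn about x gives the same grasp; the last joint's range is limited). The gripper opens to 85 mm and grips with 20 to 120 N. Pads are 22 mm wide; open, the fingers measure 114 mm over their backs; the gripper's body (76 mm by 85 mm) begins 54 mm behind the grasp point. The pads swing forward as they close: fully open they stand 13 mm farther back than shut.
Start: joints at [0.981, 0.048, 0.099, 1.622, 0, 1.443], TCP at [233.925, 469.996, 256.312] pointing down, gripper open.
Joint ranges: [-2.91, 2.91], [-0.99, 1.94], [-1.21, 1.42], [-2.12, 2.29], [-1.49, 1.47], [-3.14, 3.14]. Speed limits (rad/s): [2.79, 2.79, 3.14, 3.14, 3.14, 3.14].

### API

Orientations are given as a 3x3 rotation matrix whose columns are the frame's x, y, z axes.
In Python, from station import env gives the robot as it stands. Calls block until the motion is done:
- env.reach(position, orientation): joint-space move of the TCP to a pose.
- env.move_linear(position, max_speed=150, ori=None, guard=None): straight line of the TCP; ori=None keeps the orientation; max_speed is the mean speed in mm/s. With guard (N) it stops when the force on the tool has changed by that much, and returns True; else False.
- env.goto_joints(angles): joint-space move.
- env.command_gripper(opening): finger opening in mm; the grip force is fixed at half the most; returns when the fingers have stopped.
- env.hold(seconds).
- env.inverse_kinematics(position, orientation): joint angles nearest the present ones, or None.
- env.state(): the state.
- env.get_image(name): name is "scene" or "top" or "wrist"; returns (picture, depth): 420x560x3 uint8, red, green, blue; 420x560 float32, mm along the optical axis (not along the pixel's ray), 0 where there is no reading.
- env.camera_params(name): a dict with "vertical_fov" (degrees; the focal length in pixels is half the picture's height over the tangent of half this angle, whatever the lens; pixels are square), "cx", "cy" (the principal point, pixels), "T" (4x4, takes a point from camera to world coordinates). Camera axes: x right, y down, z forward; pixel columns grow to the right and rows downward; lengths in mm; the calibration is good to about 2 mm. A picture is of the moment at which its call begins: read the wrist's pose just before it. camera_params takes no time and is no camera call; for the wrist camera it gives the pose at the moment of the call.
A pose or a line that the arm cannot do raises env.MotionError and nothing moves.
- env.job_done(): hands the job in, once; it reports no verdict.
The state is a dict: "t": time; "joint_pos": joint angles; "dq": joint speeds; "joint_torque": joint torques, N m; "eef_pos": TCP position; "tool_rot": TCP orientation; "wrist_force": force on the tool from outside, world axes, zero at the start; "moment": the same for the moment, N m; "grip_width": finger opening in mm.
Only numpy, scipy, OpenCV 4.12 (cv2) and the standard library are available. Lean on these libraries where they do the work, as an engineer would, in place of code of your own. Each camera call takes 0.05 s, during which the arm holds its last target.

## Working session

There is one attempt and no reset: what is moved stays moved. The work goes in short steps, each a Python script; the robot and the scene stay as the last script left them, time stands still between calls to the robot, and variables do not carry over. Pictures are saved under pics/ and viewed, and the job is handed in when it is done.

```bash
ls; mkdir -p pics; python3 - <<'E'
from station import env
import cv2,numpy as np
s=env.state();print(s['t'],s['eef_pos'],s['tool_rot'],s['grip_width'])
for n in ['scene','top','wrist']:
    p=env.camera_params(n);print(n,p)
    im,d=env.get_image(n);cv2.imwrite(f'pics/{n}0.png',im[:,:,::-1]);np.save(f'pics/{n}0d.npy',d)
E
```

```text
pics
0.0 [233.63417778 469.53133913 255.09797949] [[-1.31350204e-03  4.45610566e-01  8.95225948e-01]
 [-1.96987506e-03  8.95223830e-01 -4.45612403e-01]
 [-9.99997197e-01 -2.34879607e-03 -2.98081187e-04]] 85.08425492631778
scene {'vertical_fov': 54.37105530806807, 'cx': 275.9068893753028, 'cy': 214.78434455073986, 'T': array([[-2.51180841e-01,  6.39222956e-01, -7.26843999e-01,
         1.23299315e+03],
       [ 9.67933310e-01,  1.63048873e-01, -1.91102520e-01,
         1.57579594e+02],
       [-3.64602259e-03, -7.51537809e-01, -6.59679944e-01,
         6.34184959e+02],
       [ 0.00000000e+00,  0.00000000e+00,  0.00000000e+00,
         1.00000000e+00]])}
top {'vertical_fov': 44.136295891463774, 'cx': 274.53943328526987, 'cy': 208.04756959955088, 'T': array([[-2.38687918e-02, -9.85654349e-01,  1.67080174e-01,
         4.00049794e+02],
       [-9.99332001e-01,  2.81504211e-02,  2.33046054e-02,
        -6.58234314e+00],
       [-2.76736629e-02, -1.66412312e-01, -9.85667850e-01,
         1.13048138e+03],
       [ 0.00000000e+00,  0.00000000e+00,  0.00000000e+00,
         1.00000000e+00]])}
wrist {'vertical_fov': 68.17203662346326, 'cx': 278.21592744219197, 'cy': 212.45135433886, 'T': array([[ 4.45974957e-01,  8.63287355e-01,  2.36307596e-01,
         1.73445337e+02],
       [ 8.95044264e-01, -4.29722432e-01, -1.19307992e-01,
         5.00193602e+02],
       [-1.45040568e-03,  2.64714135e-01, -9.64325839e-01,
         3.72742835e+02],
       [ 0.00000000e+00,  0.00000000e+00,  0.00000000e+00,
         1.00000000e+00]])}
```

View pics/scene0.png

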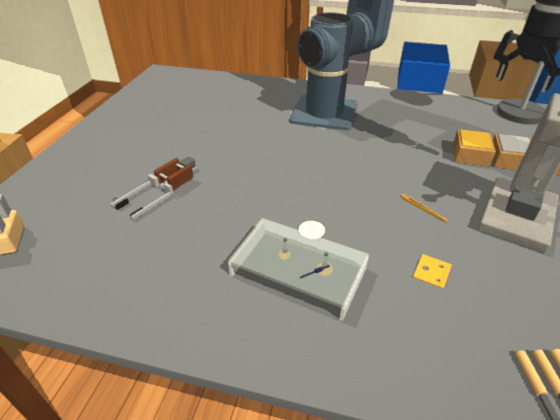

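View pics/top0.png

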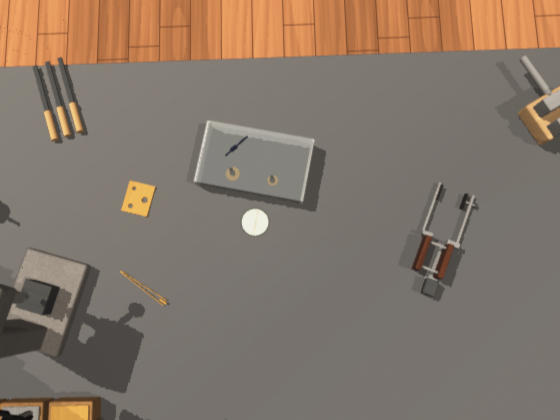

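View pics/wrist0.png

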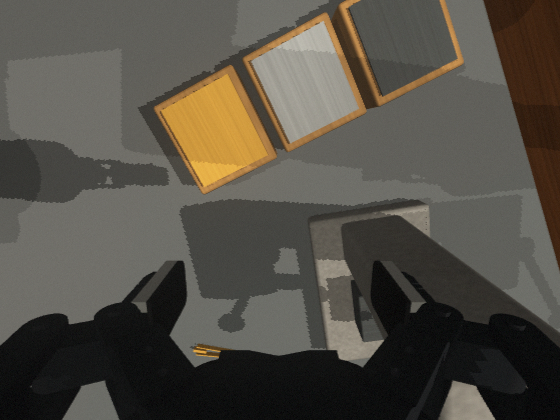

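```bash
cat > h.py <<'E'
import numpy as np,cv2
def K(p,h=420): 
    f=h/2/np.tan(np.radians(p['vertical_fov']/2)); return f
def ray(p,uv):
    f=K(p);uv=np.atleast_2d(uv).astype(float)
    d=np.c_[(uv[:,0]-p['cx'])/f,(uv[:,1]-p['cy'])/f,np.ones(len(uv))]
    T=np.array(p['T']);return T[:3,3],d@T[:3,:3].T
def onz(p,uv,z):
    o,d=ray(p,uv);return o+d*((z-o[2])/d[:,2])[:,None]
def proj(p,X):
    T=np.array(p['T']);c=(np.atleast_2d(X)-T[:3,3])@T[:3,:3];f=K(p)
    return np.c_[c[:,0]/c[:,2]*f+p['cx'],c[:,1]/c[:,2]*f+p['cy']]
E
python3 - <<'E'
from station import env
from h import *
im=cv2.imread('pics/top0.png')
a=cv2.resize(im[110:240,180:320],None,fx=5,fy=5,interpolation=cv2.INTER_CUBIC)[:600]
b=cv2.resize(im[170:310,390:500],None,fx=4,fy=4,interpolation=cv2.INTER_CUBIC)
cv2.imwrite('pics/ra.png',a);cv2.imwrite('pics/rb.png',b)
p=env.camera_params('top')
hsv=cv2.cvtColor(im,cv2.COLOR_BGR2HSV)
# disc
m=((hsv[...,1]<60)&(hsv[...,2]>170)).astype('uint8');m[:205]=0;m[240:]=0;m[:,:230]=0;m[:,285:]=0
c=max(cv2.findContours(m,0,2)[0],key=cv2.contourArea);print('disc',cv2.minEnclosingCircle(c),onz(p,cv2.minEnclosingCircle(c)[0],0))
# bars red/brown
m=((hsv[...,0]<12)&(hsv[...,1]>130)&(hsv[...,2]>30)).astype('uint8');m[:220]=0;m[:,:400]=0;m[:,470:]=0
for c in cv2.findContours(m,0,2)[0]:
    if cv2.contourArea(c)>30:
        r=cv2.minAreaRect(c);print('bar',r,onz(p,r[0],46), [onz(p,q,46)[0].round(0).tolist() for q in cv2.boxPoints(r)])
print(onz(p,[[232,173],[272,180]],6))
E
```

```text
disc ((254.665771484375, 221.77540588378906), 13.49070930480957) [[562.2171019   64.73354956   0.        ]]
bar ((444.45703125, 260.8111267089844), (7.227453708648682, 34.82319259643555), 19.17900848388672) [[ 463.13401446 -329.92240469   46.        ]] [[432.0, -309.0, 46.0], [500.0, -338.0, 46.0], [494.0, -351.0, 46.0], [427.0, -322.0, 46.0]]
bar ((422.8321533203125, 252.299560546875), (6.134586811065674, 34.17303466796875), 19.79887580871582) [[ 481.87804747 -286.77458706   46.        ]] [[451.0, -267.0, 46.0], [517.0, -295.0, 46.0], [513.0, -307.0, 46.0], [447.0, -278.0, 46.0]]
[[672.72156947 113.10102292   6.        ]
 [654.03647723  24.13958868   6.        ]]
```

View pics/ra.png

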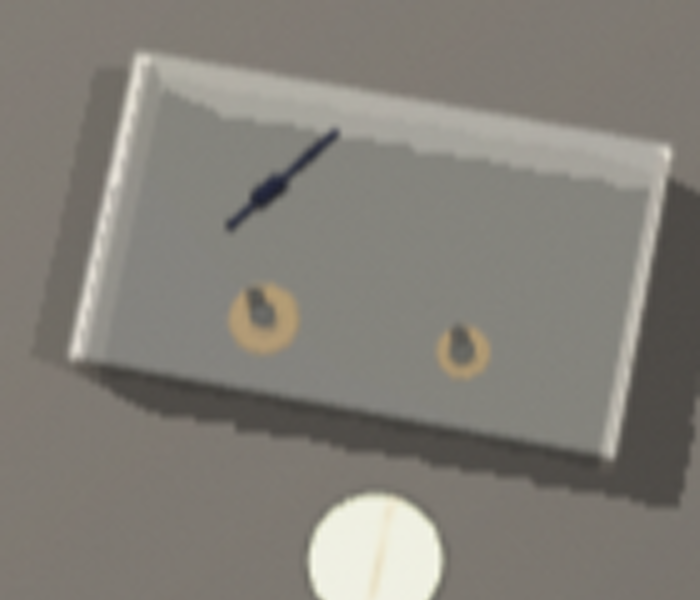

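View pics/rb.png

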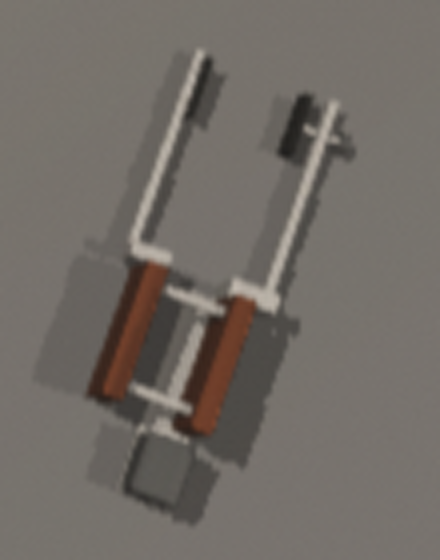

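```bash
cat >> h.py <<'E'
def R(deg):
    c,s=np.cos(np.radians(deg)),np.sin(np.radians(deg))
    return np.array([[0,-s,c],[0,c,s],[-1,0,0.]])
E
python3 - <<'E'
from station import env
from h import *
for P,a in [((690,60,200),-12),((613,-367,200),-22.7),((600,-360,190),-22.7),((474.8,-309,120),-22.7),((474.8,-309,33),-22.7),((534.7,142,33),-12),((424,94,33),-12)]:
    q=env.inverse_kinematics(P,R(a));print(P,None if q is None else np.round(q,2))
E
```

```text
(690, 60, 200) [-0.01  0.5   0.53  1.6   0.    0.2 ]
(613, -367, 200) [-0.63  0.57  0.63  1.63  0.   -0.24]
(600, -360, 190) [-0.64  0.52  0.54  1.59  0.   -0.24]
(474.8, -309, 120) [-0.7   0.17 -0.04  1.36  0.   -0.3 ]
(474.8, -309, 33) [-0.7   0.22 -0.16  1.19  0.   -0.3 ]
(534.7, 142, 33) [ 0.14  0.19 -0.19  1.19  0.    0.35]
(424, 94, 33) [ 0.06 -0.12 -0.51  1.18  0.    0.27]
```

```bash
python3 - <<'E'
from station import env
from h import *
import pickle
for n,P,a in [('w1',(690,60,200),-12),('w2',(613,-367,200),-22.7)]:
    env.reach(P,R(a)); env.hold(0.15)
    p=env.camera_params('wrist');s=env.state();print(s['t'],s['eef_pos'],s['wrist_force'])
    im,d=env.get_image('wrist');cv2.imwrite(f'pics/{n}.png',im[:,:,::-1]);pickle.dump((im,d,p),open(f'pics/{n}.pkl','wb'))
E
```

```text
2.5 [689.83759953  61.19350574 200.45669386] [-0.85769647  0.12262152 -0.30453153]
4.3 [ 613.84854434 -365.45503284  200.11970626] [ 0.18401191 -0.28016267 -0.51369859]
```

View pics/w1.png

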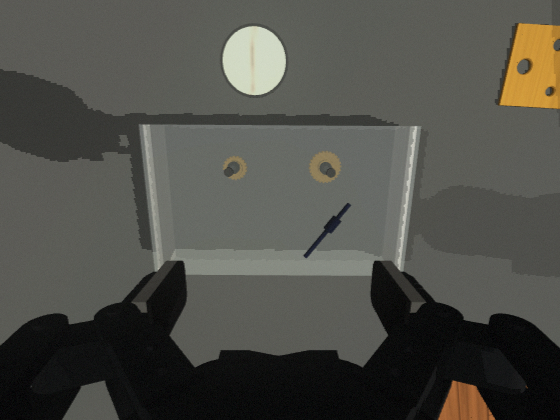

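View pics/w2.png

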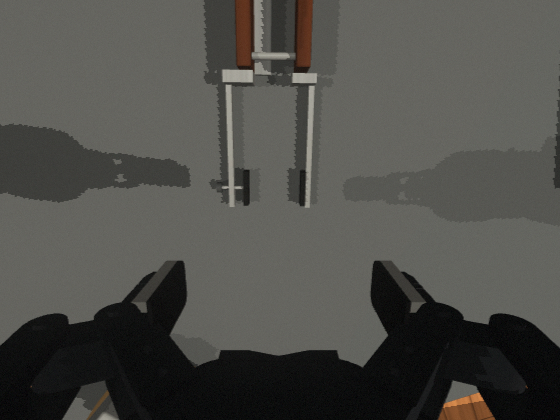

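```bash
python3 - <<'E'
from h import *
import pickle
im,d,p=pickle.load(open('pics/w1.pkl','rb'))
hsv=cv2.cvtColor(im,cv2.COLOR_RGB2HSV)
m=((hsv[...,1]<70)&(hsv[...,2]>150)).astype('uint8');m[110:]=0
c=max(cv2.findContours(m,0,1)[0],key=cv2.contourArea);e=cv2.fitEllipse(c);print('disc',e,onz(p,e[0],0))
P=onz(p,c[:,0],0)[:,:2].astype('float32');print(cv2.minEnclosingCircle(P))
for nm,x0,x1 in [('small',210,262),('big',295,355)]:
    roi=hsv[140:196,x0:x1];rgb=im[140:196,x0:x1].astype(int)
    m=((rgb[...,0]-rgb[...,2])>18).astype('uint8')
    pts=np.argwhere(m)[:,::-1]+[x0,140]
    h=cv2.convexHull(pts.astype('int32'))
    P=onz(p,h[:,0],6)[:,:2].astype('float32');(c,r)=cv2.minEnclosingCircle(P);e=cv2.fitEllipse(P)
    print(nm,len(pts),c,r,e, 'px',pts.min(0),pts.max(0))
im,d,p=pickle.load(open('pics/w2.pkl','rb'))
a=cv2.resize(im[50:215,200:340],None,fx=3.6,fy=3.6,interpolation=cv2.INTER_NEAREST);cv2.imwrite('pics/w2z.png',a[:,:,::-1])
a,dd,_=pickle.load(open('pics/w1.pkl','rb'))
cv2.imwrite('pics/w1z.png',cv2.resize(a[110:210,120:440],None,fx=2.5,fy=2.5,interpolation=cv2.INTER_NEAREST)[:,:,::-1])
# depth heights in w2
f=K(p)
for u,v in [(247,187),(304,187),(231,130),(309,130),(231,203),(307,205),(245,50),(304,50),(270,130)]:
    o,r=ray(p,[(u,v)]);print((u,v),(o+r[0]*d[v,u]).round(1),d[v,u])
E
```

```text
disc ((253.80076599121094, 60.12665939331055), (62.151676177978516, 68.16947174072266), 171.53317260742188) [[560.19691122  65.95693939   0.        ]]
((560.91455078125, 65.7890625), 29.61366844177246)
small 297 (653.2163696289062, 25.11697769165039) 12.29755687713623 ((653.1788940429688, 25.077430725097656), (24.02670669555664, 24.290987014770508), 55.56258773803711) px [223 156] [246 179]
big 644 (671.1028442382812, 113.47479248046875) 16.332605361938477 ((671.0291748046875, 113.35699462890625), (32.05649948120117, 32.17485046386719), 9.263089179992676) px [309 151] [340 182]
(247, 187) [ 592.5 -389.3   15.6] 306.31885
(304, 187) [ 614.1 -337.4   15.7] 306.2116
(231, 130) [ 537.  -381.1   14.6] 292.82336
(309, 130) [ 565.4 -313.    12.3] 295.1236
(231, 203) [ 601.5 -411.2   13.8] 312.46365
(307, 205) [ 632.9 -341.3   13.4] 313.47974
(245, 50) [ 487.  -340.7   45.7] 246.55002
(304, 50) [ 505.  -297.3   45.3] 246.90459
(270, 130) [ 5.511e+02 -3.475e+02 -5.000e-01] 307.43942
```

View pics/w2z.png

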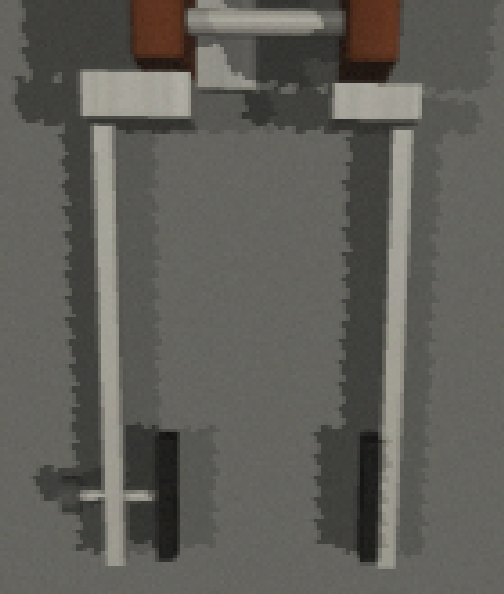

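View pics/w1z.png

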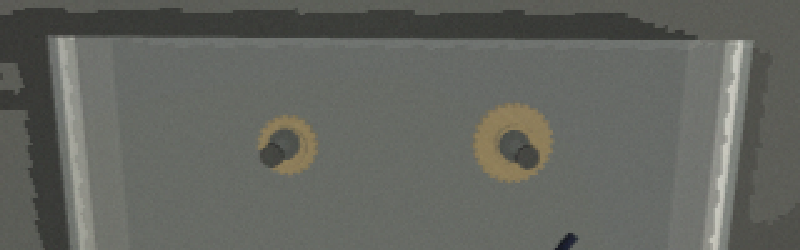

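```bash
python3 - <<'E'
from h import *
import pickle
im,d,p=pickle.load(open('pics/w2.pkl','rb'))
rgb=im.astype(int)
# bars: brown bright
m=((rgb[...,0]-rgb[...,2])>55)&(rgb[...,0]>90)
for x0,x1 in [(225,275),(280,330)]:
    L=[];Rr=[]
    for v in range(2,64):
        xs=np.where(m[v,x0:x1])[0]+x0
        if len(xs)>5: L.append((xs.min(),v));Rr.append((xs.max()+1,v))
    for nm,q in [('L',L),('R',Rr)]:
        q=np.array(q,float)-[.5,0]; X=onz(p,q,46)[:,:2]; vx,vy,cx,cy=cv2.fitLine(X.astype('float32'),cv2.DIST_HUBER,0,.01,.01).ravel()
        if vx<0: vx,vy=-vx,-vy
        print(nm,'ang',np.degrees(np.arctan2(vy,vx)),cx,cy, 'perp', -vy*0+0)
    print('end row',np.where(m[:120,x0:x1].sum(1)>8)[0].max())
# jaws dark
g=rgb.sum(2)/3
for nm,xs in [('fix',(236,260)),('mov',(292,316))]:
    for v in (178,187,196): print(nm,v,g[v,xs[0]:xs[1]].astype(int))
E
```

```text
L ang -20.629053 474.6162 -340.59995 perp 0.0
R ang -23.20295 479.78452 -334.61627 perp 0.0
end row 57
L ang -23.638203 495.54904 -293.63635 perp 0.0
R ang -22.93873 505.73303 -292.76163 perp 0.0Traceback (most recent call last):
  File "<stdin>", line 16, in <module>
    return umr_maximum(a, axis, None, out, keepdims, initial, where)
ValueError: zero-size array to reduction operation maximum which has no identity
```

```bash
python3 - <<'E'
from h import *
import pickle
im,d,p=pickle.load(open('pics/w2.pkl','rb'))
rgb=im.astype(int)
for v in (5,30,60): print(v,rgb[v,228:258,0],rgb[v,288:318,0])
print('col244',rgb[50:75,244,0],'col304',rgb[50:75,304,0])
g=rgb.sum(2)//3
for nm,xs in [('fix',(224,258)),('mov',(294,316))]:
    for v in (178,187,196): print(nm,v,g[v,xs[0]:xs[1]])
print(g[160:215,247],g[160:215,302])
E
```

```text
5 [ 64  62  64  62  59  62  59  66  82  91  87  94  92  95  95  96  97  97
  97  95  90  80  56  51  47  74 128 146 146 146] [63 63 62 63 66 62 57 47 35 40 67 79 80 77 76 79 76 79 82 90 94 98 99 95
 91 82 88 85 84 86]
30 [ 65  66  63  64  63  63  60  57  73  90  90  91  93  96  95  95  96  96
  95  94  90  83  73  52  48  66 112 147 144 147] [62 63 63 63 61 65 57 39 39 57 71 77 76 72 82 83 89 93 95 93 95 94 97 89
 77 86 86 84 86 87]
60 [65 65 62 64 63 65 65 61 58 75 85 88 88 91 91 96 94 92 95 97 94 88 76 50
 48 50 57 89 87 88] [49 49 51 48 50 47 40 41 47 68 85 82 86 86 88 90 92 95 96 97 97 95 92 86
 87 89 85 86 87 84]
col244 [ 95  98  96  96  95  95  92  95  93  97  94  96  94  96  90  76  35  34
  38  73 165 165 164 166 167] col304 [ 92  92  91  91  91  88  91  90  93  92  92  90  92  95  95  82  73  31
  31  34  33  35  47 158 165]
fix 178 [ 61  61  61  71 105 152 155 152 151 137  75  57  49  54  52  52  51  49
  47  35  32  30  31  27  26  54  84  84  86  87  84  88  86  85]
fix 187 [161 163 162 161 157 152 153 151 148 145 132 148 163 164 164 162 149 110
  98  55  30  30  27  30  
[... 233 characters left out ...]
28  29  59 110 131 138 153 137  86
  85  85  84  83]
mov 187 [ 61  62  63  64  58  41  23  32  32  33  35  72 138 152 152 150 126  86
  85  85  81  87]
mov 196 [ 62  62  61  62  57  36  25  32  31  28  46 103 149 150 150 138  95  87
  84  86  86  82]
[ 97  99  98  98 101  99  97  96  98  75  21  19  31  30  29  29  31  25
  27  30  30  29  30  28  31  26  29  30  25  28  29  28  28  28  29  29
  30  32  31  28  30  29  31  29  31  54 100 101 102 100  99  98  99 100
  98] [ 65  63  64  63  67  61  63  62  63  50  30  24  23  31  33  26  29  33
  32  31  30  31  32  30  27  32  33  32  30  33  29  28  29  29  31  31
  31  32  34  30  27  28  31  28  32  38  81  99  98  97 100  98  99  97
 100]
```

```bash
python3 - <<'E'
from h import *
import pickle
im,d,p=pickle.load(open('pics/w2.pkl','rb'))
A=onz(p,[(236.7,64.8),(311.5,65.5),(235.7,5),(251,60)],46)
print(A)
J=onz(p,[(247.6,169.2),(300.5,169.2),(247.6,204.7),(300.5,205.5)],16);print(J)
f=J[2]-J[0];m=J[3]-J[1]
print(np.degrees(np.arctan2(f[1],f[0])),np.degrees(np.arctan2(m[1],m[0])),np.linalg.norm(f),np.linalg.norm(m))
B=onz(p,[(226.3/1,75),(316.5,75)],20);
for a in (-22,-22.7,-23.4):
    c,s=np.cos(np.radians(a)),np.sin(np.radians(a));x=np.array([c,s]);y=np.array([-s,c])
    print(a,'gap',(J[1]-J[0])[:2]@y,(J[3]-J[2])[:2]@y,'barspan',(A[1]-A[0])[:2]@y)
    mid=(A[0]+A[1])[:2]/2-35*x; print('grip from bars',mid)
    jm=(J[1]+J[3])[:2]/2; print('grip from moving jaw', jm-27*y-141*x)
im,d,p=pickle.load(open('pics/w1.pkl','rb'))
g=im.astype(int).sum(2)//3
# front edge
for u in range(170,400,40): print(u,g[118:134,u])
E
```

```text
[[ 494.35984979 -351.23196942   46.        ]
 [ 517.90204682 -295.97829777   46.        ]
 [ 455.81614638 -334.40630212   46.        ]
 [ 495.5490722  -339.20714864   46.        ]]
[[ 576.64725237 -381.54373999   16.        ]
 [ 596.3848825  -334.1333227    16.        ]
 [ 609.06181317 -396.03924912   16.        ]
 [ 630.18992158 -347.45262326   16.        ]]
-24.09377734162208 -21.504609196169525 35.50807706073431 36.334342360562744
-22 gap 51.35201983321922 52.963463761162444 barspan 60.04937449300921
grip from bars [ 473.6795134  -310.49390283]
grip from moving jaw [ 472.44010053 -313.00740738]
-22.7 gap 51.354786513913545 52.9764776914716 barspan 60.05869276554513
grip from bars [ 473.84211518 -310.09842211]
grip from moving jaw [ 472.79006829 -311.28874943]
-23.4 gap 51.34988794429798 52.98158431674442 barspan 60.05904663681325
grip from bars [ 474.00953641 -309.70495742]
grip from moving jaw [ 473.16100677 -309.5744953 ]
170 [ 60  58  56  58  59  60  84 101 102 101 101 104 104 102 105 103]
210 [ 58  57  61  58  59  58  74 110 111 113 112 102 103 104 102 102]
250 [ 60  59  58  59  60  56  65 112 111 112 103 104 103 104 104 102]
290 [ 60  59  58  60  60  57  60  84 112 111 111 105 102 104 104 102]
330 [ 56  58  58  58  54  59  59  72 113 111 113 106 103 103 102 102]
370 [ 60  60  59  57  58  58  60  60 113 111 112 101 104 103 102 102]
```

```bash
python3 - <<'E'
from station import env
from h import *
import pickle
im,d,p=pickle.load(open('pics/w1.pkl','rb'))
E=onz(p,[(170,123.9),(370,125.5)],44);e=E[1]-E[0];print(E,'edge yaw',np.degrees(np.arctan2(-e[0],e[1])) )
w=np.array([671.1,113.4]);n=np.array([np.cos(np.radians(-11.5)),np.sin(np.radians(-11.5))]);print('behind edge',(w-E[0][:2])@n)
a=-22.9
env.reach((473.8,-310,110),R(a));s=env.state();print(s['t'],s['eef_pos'],s['wrist_force'])
e=s['eef_pos']-np.array([473.8,-310,110])
g=env.move_linear((473.8-e[0],-310-e[1],32-e[2]),80,R(a),guard=8);s=env.state();print(g,s['t'],s['eef_pos'],s['wrist_force'],s['moment'])
im,d=env.get_image('wrist');cv2.imwrite('pics/w3.png',im[:,:,::-1])
im,d=env.get_image('scene');cv2.imwrite('pics/s3.png',im[100:300,50:350,::-1].repeat(2,0).repeat(2,1))
E
```

```text
[[602.47425711 -13.51720265  44.        ]
 [638.87509724 152.3840933   44.        ]] edge yaw -12.375314553178784
behind edge 41.944840297091616
5.0833 [ 474.85681669 -310.45289357  110.99022268] [ 0.97394749 -0.38489992  0.82183775]
False 6.2167 [ 473.26016577 -309.99678216   31.83643236] [0.42029218 0.69139447 0.14583391] [ 0.01057138 -0.02885579 -0.05781172]
```

View pics/w3.png

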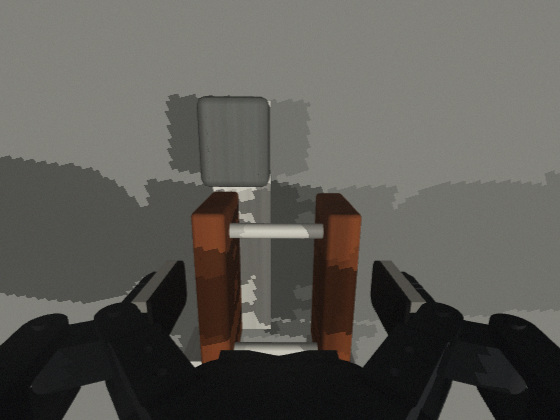

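View pics/s3.png

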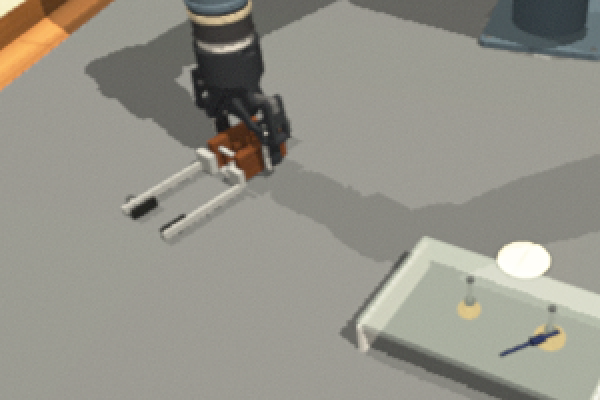

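```bash
python3 - <<'E'
from station import env
from h import *
for o in (62,60,58,56,54):
    env.command_gripper(o);s=env.state();print(o,round(s['t'],2),round(s['grip_width'],3),s['eef_pos'].round(2),s['wrist_force'].round(2),s['moment'].round(3))
E
```

```text
62 6.68 62.101 [ 472.9  -309.94   31.36] [-0.42 -1.89  0.7 ] [-0.195  0.029 -0.043]
60 6.9 60.139 [ 472.78 -310.38   31.48] [-1.5  -2.73  2.15] [-0.552  0.296 -0.016]
58 7.12 58.051 [ 472.75 -310.8    31.88] [-2.54 -4.97  5.27] [-0.932  0.665  0.067]
56 7.33 56.446 [ 472.82 -311.18   32.32] [-3.54 -3.71  5.74] [-0.911  0.857  0.097]
54 7.55 54.317 [ 472.83 -311.61   32.72] [-4.28 -5.1   7.08] [-1.111  0.928  0.038]
```

```bash
python3 - <<'E'
from station import env
from h import *
env.move_linear((473,-310.5,40),40,R(-22.9));env.hold(0.1)
s=env.state();print(round(s['t'],2),s['grip_width'],s['eef_pos'].round(2),s['wrist_force'].round(2),s['moment'].round(3))
for n,c in [('wrist',np.s_[:]),('scene',np.s_[130:230,80:230])]:
    im,d=env.get_image(n);im=im[c]
    if n=='scene': im=cv2.resize(im,None,fx=5,fy=5)
    cv2.imwrite(f'pics/l4{n}.png',im[:,:,::-1])
E
```

```text
8.03 54.022401858692774 [ 472.54 -309.47   38.84] [ 0.05  0.77 -2.99] [ 0.041  0.019 -0.011]
```

View pics/l4scene.png

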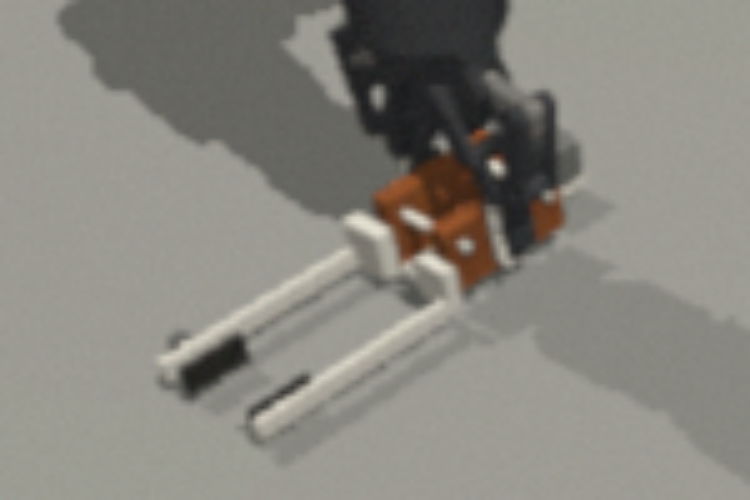

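View pics/l4wrist.png

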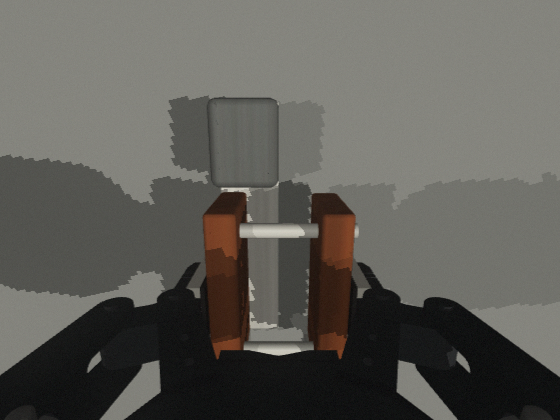

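```bash
cat >> h.py <<'E'
W=np.array([671.1,113.4]);YAW=-11.8
n=np.array([np.cos(np.radians(YAW)),np.sin(np.radians(YAW))]);yy=np.array([-n[1],n[0]])
def st(env,tag=''):
    s=env.state();print(tag,round(s['t'],2),'w',round(s['grip_width'],2),'e',s['eef_pos'].round(2),'F',np.r_[s['wrist_force'][:2]@n,s['wrist_force'][:2]@yy,s['wrist_force'][2]].round(2),'M',s['moment'].round(3));return s
def rel(s): # tool pos in wheel frame
    q=s['eef_pos'][:2]-W;return np.array([q@n,q@yy])
def T(x,y): return W+x*n+y*yy
E
python3 - <<'E'
from station import env
from h import *
env.move_linear((473,-310.5,108),150,R(-22.9))
P=T(-141-85,-1.0)
env.move_linear((P[0],P[1],108),220,R(YAW));st(env)
env.move_linear((P[0],P[1],38),120,R(YAW));env.hold(.1);s=st(env);print(rel(s))
import pickle
for nm in ('top','scene','wrist'):
    p=env.camera_params(nm);im,d=env.get_image(nm);pickle.dump((im,d,p),open(f'pics/e5{nm}.pkl','wb'))
    if nm=='top': im=cv2.resize(im[130:290,170:330],None,fx=3.7,fy=3.7)
    if nm=='scene': im=cv2.resize(im[140:320,200:400],None,fx=3.3,fy=3.3)
    cv2.imwrite(f'pics/e5{nm}.png',im[:,:,::-1])
E
```

```text
11.01 w 54.31 e [449.73 158.01 107.97] F [-0.33  0.37 -3.65] M [ 0.016  0.003 -0.016]
 11.84 w 54.18 e [450.92 158.83  39.37] F [ 1.05 -0.17 -3.38] M [ 0.03  -0.006 -0.021]
[-224.81696356   -0.55464693]
```

View pics/e5top.png

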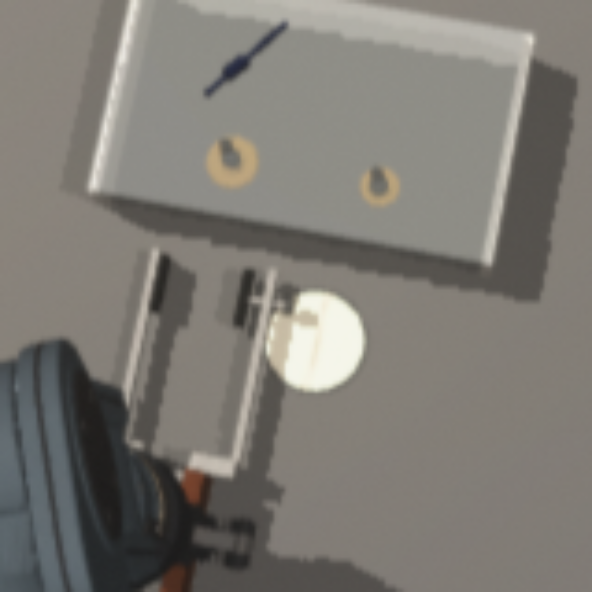

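View pics/e5scene.png

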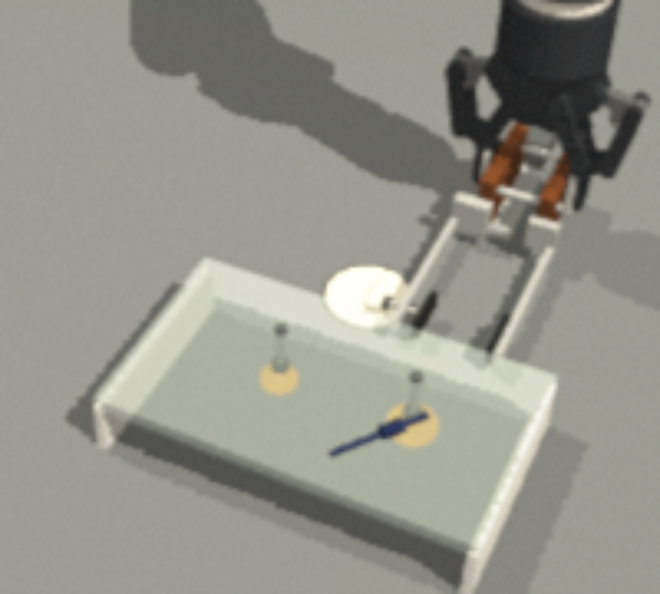

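View pics/e5wrist.png

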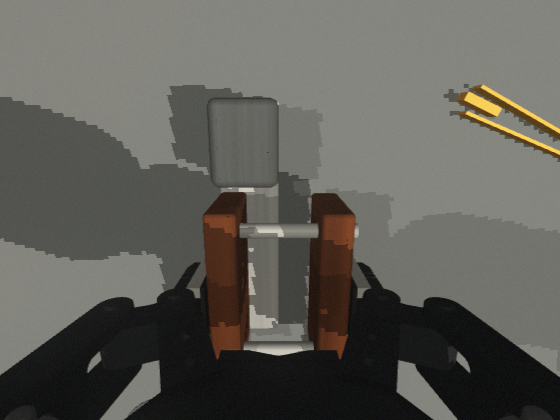

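```bash
python3 - <<'E'
from h import *
import pickle
im,d,p=pickle.load(open('pics/e5top.pkl','rb'))
def px(u,v): return ((u+.5)/3.7-.5+170,(v+.5)/3.7-.5+130)
for nm,q,z in [('mov top far',px(170,256),22),('mov near',px(156,314),22),('fix far',px(240,270),22),('fix near',px(233,327),22),('wheel',px(232,160),6),('small',px(380,185),6),('arm mov far',px(154,250),20),('arm mov near',px(130,440),20)]:
    X=onz(p,q,z)[0];r=X[:2]-W;print(nm,X.round(1),(r@n).round(1),(r@yy).round(1))
E
```

```text
mov top far [612.1 147.9  22. ] -64.9 21.7
mov near [577.6 156.4  22. ] -100.3 22.9
fix far [602.5 106.6  22. ] -65.8 -20.7
fix near [568.6 111.1  22. ] -99.8 -23.2
wheel [673.  112.3   6. ] 2.1 -0.7
small [654.8  23.4   6. ] 2.5 -91.5
arm mov far [616.3 157.7  20. ] -62.7 32.2
arm mov near [504.1 172.1  20. ] -175.5 23.3
```

```bash
cat >> h.py <<'E'
def go(env,x,y,z,v=60,guard=None,fix=1):
    P=T(x,y);tgt=np.array([P[0],P[1],z]);cmd=tgt.copy()
    g=env.move_linear(cmd,v,R(YAW),guard)
    for _ in range(fix):
        if g: break
        env.hold(.05);s=env.state();e=s['eef_pos']-tgt;cmd=cmd-e
        g=env.move_linear(cmd,30,R(YAW),guard)
    return g,cmd
E
python3 - <<'E'
from station import env
from h import *
st(env)
g,c=go(env,-140.5,-1,36.5,70,4);print(g,c);env.hold(.2);s=st(env);print(rel(s))
import pickle
for nm in ('top','scene'):
    p=env.camera_params(nm);im,d=env.get_image(nm);pickle.dump((im,d,p),open(f'pics/f6{nm}.pkl','wb'))
    if nm=='top': im=cv2.resize(im[120:260,180:320],None,fx=4,fy=4)
    if nm=='scene': im=cv2.resize(im[200:320,220:390],None,fx=4.5,fy=4.5)
    cv2.imwrite(f'pics/f6{nm}.png',im[:,:,::-1])
E
```

```text
11.99 w 54.2 e [450.62 158.82  39.11] F [ 0.55  0.71 -3.66] M [0.059 0.009 0.05 ]
False [533.88067575 141.00084523  36.60085615]
 13.87 w 54.4 e [533.88 141.01  36.64] F [ 0.44 -0.1  -4.33] M [ 0.048  0.008 -0.001]
[-139.96745852   -1.03886811]
```

View pics/f6top.png

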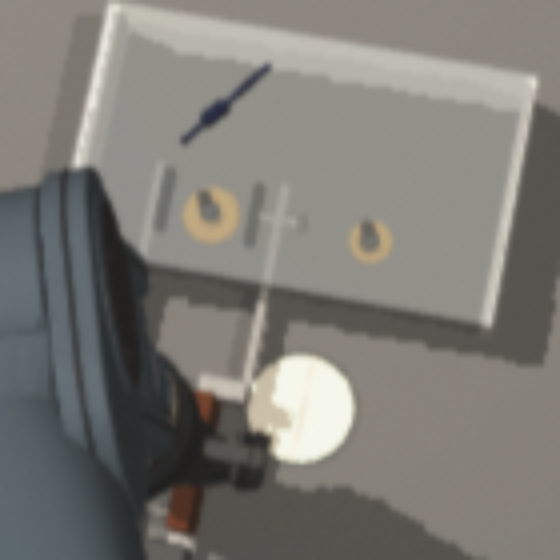

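View pics/f6scene.png

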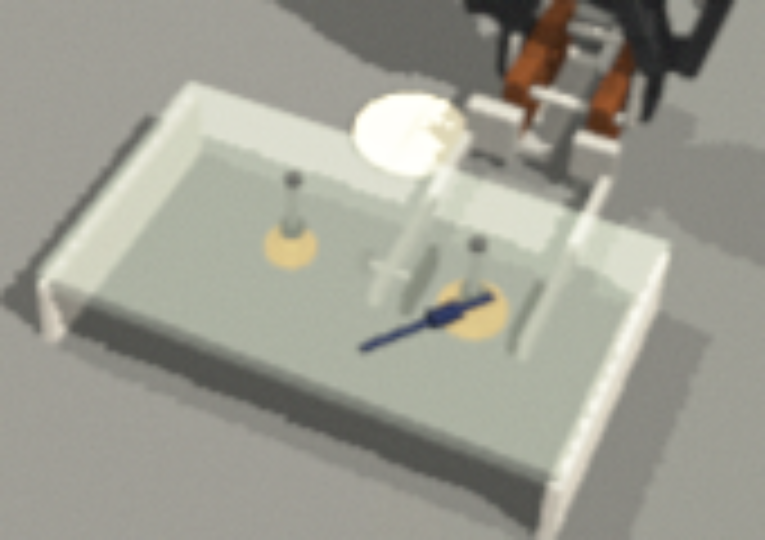

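```bash
cat >> h.py <<'E'
def favg(env,tag='',k=8,dt=.02):
    A=[]
    for i in range(k):
        s=env.state();F=s['wrist_force'];A.append(np.r_[F[:2]@n,F[:2]@yy,F[2],s['moment'],rel(s),s['eef_pos'][2],s['grip_width']]);env.hold(dt)
    A=np.array(A);m=A.mean(0)
    print(tag,round(s['t'],2),'F',m[:3].round(2),'sd',A[:,:3].std(0).round(2),'M',m[3:6].round(3),'rel',m[6:8].round(2),'z',m[8].round(2),'w',m[9].round(2));return m
E
python3 - <<'E'
from station import env
from h import *
favg(env,'base')
for o in (50,47,45):
    env.command_gripper(o);favg(env,o)
E
```

```text
base 14.08 F [ 0.2   0.3  -3.51] sd [0.45 0.72 0.31] M [ 0.031  0.021 -0.005] rel [-139.97   -1.05] z 36.6 w 54.15
50 14.43 F [ 0.26  0.03 -3.53] sd [0.38 0.29 0.41] M [0.027 0.007 0.011] rel [-139.98   -1.05] z 36.58 w 50.03
47 14.78 F [ 0.06  0.02 -3.46] sd [0.54 0.22 0.21] M [0.025 0.016 0.003] rel [-139.97   -1.04] z 36.6 w 47.25
45 15.13 F [ 0.07  0.21 -3.69] sd [0.51 0.42 0.29] M [ 0.01  -0.001 -0.017] rel [-139.96   -1.04] z 36.6 w 45.24
```

```bash
python3 - <<'E'
from station import env
from h import *
b=favg(env,'b')
y0=-1.04
def scan(dirn,start,stop,step):
    y=start
    while abs(y-start)<=stop:
        P=T(-140.5,y);env.move_linear((P[0],P[1],36.56),15,R(YAW));m=favg(env,f'y{y:.2f}',6,.02)
        if abs(m[5]-b[5])>0.12 or abs(m[1]-b[1])>1.3: break
        y+=dirn*step
    return y
ya=scan(1,y0+1,4,.6)
P=T(-140.5,y0);env.move_linear((P[0],P[1],36.56),15,R(YAW))
yb=scan(-1,y0-1,4,.6)
P=T(-140.5,y0);env.move_linear((P[0],P[1],36.56),15,R(YAW));favg(env,'end')
print(ya,yb)
E
```

```text
b 15.27 F [-0.21 -0.49 -3.55] sd [0.67 0.21 0.53] M [ 0.02  -0.005  0.004] rel [-139.97   -1.05] z 36.6 w 45.23
y-0.04 15.62 F [ 0.12  0.31 -3.43] sd [0.36 0.42 0.16] M [ 0.012 -0.006  0.   ] rel [-140.54    0.  ] z 36.55 w 45.07
y0.56 15.97 F [ 0.08  0.23 -3.37] sd [0.59 0.28 0.64] M [0.028 0.019 0.001] rel [-140.49    0.58] z 36.56 w 45.16
y1.16 16.32 F [ 0.25 -0.24 -3.59] sd [0.33 0.17 0.81] M [-0.003  0.03  -0.023] rel [-140.51    1.13] z 36.54 w 45.19
y1.76 16.67 F [-0.16 -0.87 -3.36] sd [0.54 0.45 0.67] M [-0.214  0.063 -0.137] rel [-140.5     1.52] z 36.52 w 45.26
y-2.04 17.35 F [ 0.31 -0.22 -3.56] sd [0.51 0.25 0.13] M [ 0.01   0.021 -0.009] rel [-140.5   -2. ] z 36.58 w 45.19
y-2.64 17.7 F [-0.46 -0.26 -3.35] sd [0.34 0.29 0.44] M [ 0.033 -0.005 -0.017] rel [-140.5    -2.64] z 36.55 w 45.3
y-3.24 18.05 F [-0.22  0.04 -3.68] sd [0.81 0.51 0.3 ] M [0.025 0.035 0.011] rel [-140.51   -3.26] z 36.55 w 45.16
y-3.84 18.4 F [-0.02  0.19 -3.74] sd [0.43 0.46 0.32] M [ 0.013  0.012 -0.005] rel [-140.5    -3.85] z 36.56 w 45.23
y-4.44 18.75 F [ 0.08  0.27 -3.65] sd [0.5  0.36 0.51] M [ 0.147 -0.02   0.081] rel [-140.48   -4.3 ] z 36.6 w 45.26
y-5.04 19.1 F [ 0.56  1.03 -3.62] sd [0.44 0.62 0.51] M [ 0.32  -0.087  0.203] rel [-140.45   -4.78] z 36.62 w 45.07
end 19.65 F [ 0.22 -0.   -3.43] sd [0.27 0.42 0.43] M [ 0.025  0.023 -0.007] rel [-140.56   -1.2 ] z 36.47 w 45.22
1.7599999999999998 -5.04
```

```bash
python3 - <<'E'
from station import env
from h import *
g,c=go(env,-140.8,-1.48,36.1,20);favg(env,'pos')
for o in (42,40.6,40.0,39.5):
    env.command_gripper(o);m=favg(env,o)
E
```

```text
pos 20.33 F [ 0.04 -0.33 -3.22] sd [0.54 0.52 0.52] M [0.034 0.028 0.002] rel [-140.74   -1.39] z 36.16 w 45.31
42 20.68 F [ 0.19  0.05 -3.42] sd [0.59 0.35 0.48] M [ 0.005 -0.002 -0.006] rel [-140.76   -1.4 ] z 36.14 w 42.15
40.6 21.03 F [ 0.02 -0.01 -3.5 ] sd [0.36 0.52 0.25] M [0.011 0.036 0.006] rel [-140.77   -1.39] z 36.14 w 40.91
40.0 21.38 F [ 0.15 -0.25 -3.37] sd [0.68 0.46 0.47] M [ 0.005  0.03  -0.009] rel [-140.77   -1.4 ] z 36.13 w 40.28
39.5 21.73 F [-0.02 -0.18 -3.39] sd [0.35 0.5  0.59] M [-0.042  0.023 -0.026] rel [-140.77   -1.43] z 36.15 w 39.72
```

```bash
python3 - <<'E'
from station import env
from h import *
env.command_gripper(39.1);m=favg(env,39.1)
for x in (-142,-144,-147):
    P=T(x,-1.44);env.move_linear((P[0],P[1],36.1),20,R(YAW));m=favg(env,x,5)
import pickle
for nm in ('top','scene'):
    p=env.camera_params(nm);im,d=env.get_image(nm);pickle.dump((im,d,p),open(f'pics/g7{nm}.pkl','wb'))
    if nm=='top': im=cv2.resize(im[140:220,200:300],None,fx=7,fy=7)
    if nm=='scene': im=cv2.resize(im[200:320,220:390],None,fx=4.5,fy=4.5)
    cv2.imwrite(f'pics/g7{nm}.png',im[:,:,::-1])
E
```

```text
39.1 22.08 F [-0.24 -0.69 -3.08] sd [0.39 0.48 0.48] M [-0.051  0.026 -0.054] rel [-140.77   -1.44] z 36.15 w 39.4
-142 22.42 F [ 1.34 -0.11 -3.28] sd [0.71 0.23 0.12] M [-0.139 -0.257 -0.043] rel [-141.6    -1.42] z 36.3 w 39.28
-144 22.75 F [ 0.95 -0.35 -2.93] sd [0.59 0.59 0.68] M [-0.123 -0.24  -0.087] rel [-144.04   -1.41] z 36.26 w 39.43
-147 23.13 F [-0.   -0.33 -2.48] sd [0.33 0.25 0.61] M [-0.1   -0.145 -0.041] rel [-147.42   -1.43] z 36.04 w 39.22
```

View pics/g7top.png

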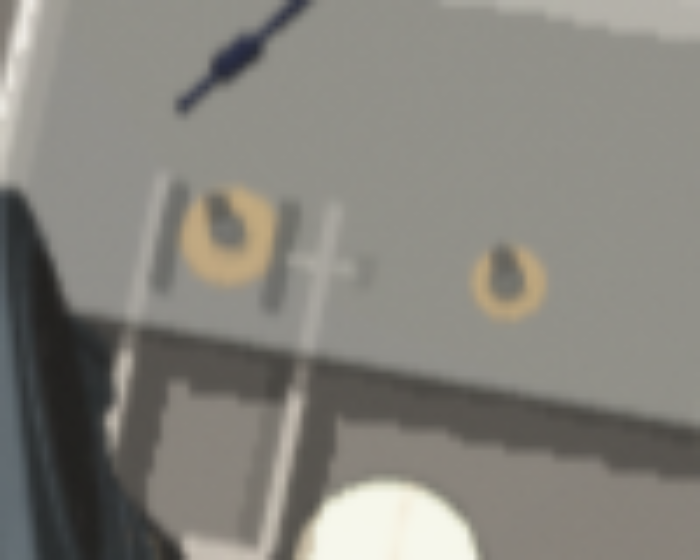

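View pics/g7scene.png

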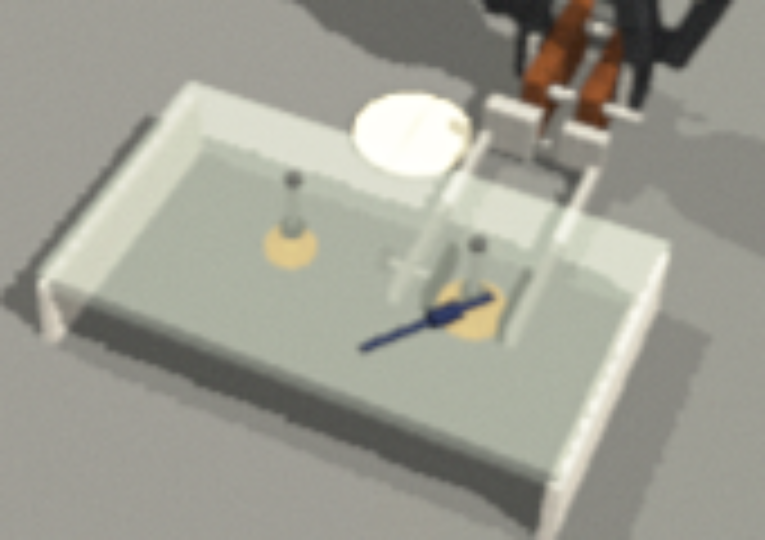

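```bash
python3 - <<'E'
from station import env
from h import *
P=T(-138.5,-1.44);env.move_linear((P[0],P[1],36.1),40,R(YAW));m=favg(env,'back',4)
x=-138.5
for o in (38.85,38.6,38.35):
    env.command_gripper(o);favg(env,f'sq{o}',5)
    x-=1.3
    P=T(x,-1.44);env.move_linear((P[0],P[1],36.1),20,R(YAW));m=favg(env,f'pull{x:.1f}',5)
E
```

```text
back 23.67 F [ 0.96 -0.23 -5.1 ] sd [0.4  0.67 0.57] M [ 0.017  0.047 -0.009] rel [-138.29   -1.51] z 35.64 w 39.36
sq38.85 23.97 F [ 1.06 -0.18 -5.31] sd [0.64 0.36 0.36] M [-0.093 -0.025 -0.05 ] rel [-138.27   -1.54] z 36.06 w 39.17
pull-139.8 24.3 F [ 2.1  -0.26 -4.19] sd [0.5  0.35 0.27] M [-0.229 -0.273 -0.109] rel [-139.37   -1.46] z 36.52 w 39.28
sq38.6 24.6 F [ 2.11 -1.   -3.56] sd [0.21 0.68 0.4 ] M [-0.275 -0.372 -0.13 ] rel [-139.41   -1.45] z 36.39 w 38.93
pull-141.1 24.93 F [ 2.01 -1.11 -2.6 ] sd [0.34 0.59 0.52] M [-0.344 -0.54  -0.16 ] rel [-140.8    -1.41] z 36.41 w 38.87
sq38.35 25.23 F [ 2.09 -0.75 -2.47] sd [0.5  0.48 0.33] M [-0.367 -0.576 -0.158] rel [-140.85   -1.42] z 36.3 w 38.79
pull-142.4 25.57 F [ 2.48 -1.18 -2.65] sd [0.45 0.4  0.36] M [-0.353 -0.637 -0.147] rel [-142.36   -1.42] z 36.17 w 38.7
```

```bash
python3 - <<'E'
from station import env
from h import *
im,d=env.get_image('top');cv2.imwrite('pics/h8top.png',cv2.resize(im[140:220,200:300],None,fx=7,fy=7)[:,:,::-1])
env.command_gripper(40.2)
y=-1.7;x=-140
P=T(x,y);env.move_linear((P[0],P[1],36.1),20,R(YAW));m=favg(env,'open',6)
for o in (39.7,39.35,39.1):
    env.command_gripper(o);m=favg(env,f'sq{o}',6)
    dy=np.clip(m[5]/0.25,-.6,.6)
    if abs(dy)>.1:
        y+=dy;P=T(x,y);env.move_linear((P[0],P[1],36.1),10,R(YAW));m=favg(env,f'y{y:.2f}',6)
E
```

```text
open 26.2 F [ 0.02 -0.08 -3.46] sd [0.61 0.24 0.18] M [0.044 0.004 0.008] rel [-140.22   -1.59] z 35.83 w 40.25
sq39.7 26.52 F [-0.51  0.22 -3.61] sd [0.31 0.38 0.28] M [0.059 0.072 0.044] rel [-140.17   -1.64] z 35.99 w 39.97
y-1.52 26.87 F [-0.21  0.48 -3.45] sd [0.34 0.49 0.66] M [0.043 0.082 0.001] rel [-140.06   -1.56] z 36.06 w 39.98
sq39.35 27.18 F [-0.27 -0.26 -3.89] sd [0.38 0.31 0.43] M [-0.006  0.099 -0.014] rel [-140.04   -1.58] z 36.09 w 39.61
sq39.1 27.5 F [-0.32 -0.07 -3.24] sd [0.36 0.1  0.36] M [-0.035  0.12  -0.053] rel [-140.02   -1.57] z 36.11 w 39.59
y-1.73 27.85 F [-0.7   0.45 -3.21] sd [0.57 0.42 0.69] M [0.016 0.101 0.006] rel [-140.01   -1.67] z 36.11 w 39.3
```

View pics/h8top.png

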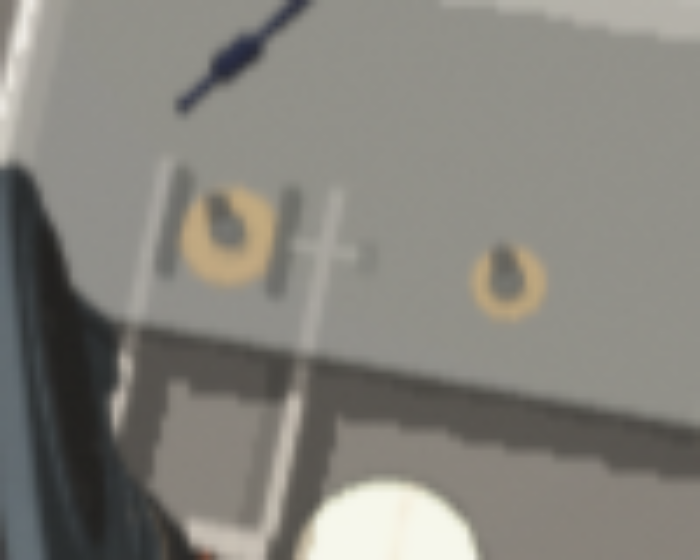

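```bash
python3 - <<'E'
from station import env
from h import *
y=-1.73;x=-140
x-=1.5;P=T(x,y);env.move_linear((P[0],P[1],36.1),20,R(YAW));m=favg(env,f'pull{x}',6)
for o in (38.9,38.6):
    env.command_gripper(o);m=favg(env,f'sq{o}',6)
    dy=np.clip(m[5]/0.25,-.5,.5);y+=dy
    x-=1.5;P=T(x,y);env.move_linear((P[0],P[1],36.1),20,R(YAW));m=favg(env,f'pull{x} y{y:.2f}',6)
    if m[0]>3.5: break
E
```

```text
pull-141.5 28.2 F [ 1.2   0.36 -3.7 ] sd [0.32 0.29 0.18] M [-0.016 -0.194  0.014] rel [-141.05   -1.65] z 36.36 w 39.26
sq38.9 28.52 F [ 1.59  0.36 -3.96] sd [0.62 0.65 0.35] M [-0.03  -0.349  0.002] rel [-141.07   -1.67] z 36.34 w 39.22
pull-143.0 y-1.72 28.87 F [ 1.25  0.31 -2.9 ] sd [0.46 0.47 0.43] M [-0.043 -0.356  0.019] rel [-142.98   -1.69] z 36.26 w 39.17
sq38.6 29.18 F [ 0.99 -0.02 -2.16] sd [0.67 0.56 0.55] M [-0.053 -0.361  0.006] rel [-142.96   -1.7 ] z 36.21 w 39.07
pull-144.5 y-1.70 29.53 F [ 1.19 -0.28 -2.58] sd [0.37 0.22 0.6 ] M [-0.083 -0.464  0.012] rel [-144.42   -1.69] z 36.16 w 38.84
```

```bash
python3 - <<'E'
from station import env
from h import *
y=-1.7;x=-137.5
P=T(x,y);env.move_linear((P[0],P[1],36.1),40,R(YAW));m=favg(env,'back',4)
for o in (38.3,38.05,37.8):
    env.command_gripper(o);m=favg(env,f'sq{o}',5)
    y+=np.clip(m[5]/0.25,-.4,.4)
    x-=1.5;P=T(x,y);env.move_linear((P[0],P[1],36.1),20,R(YAW));m=favg(env,f'pull{x} y{y:.2f}',5)
    if m[0]>3.5: break
E
```

```text
back 29.93 F [-3.56  0.   -0.94] sd [0.48 0.2  0.8 ] M [ 0.176  0.851 -0.002] rel [-138.78   -1.81] z 35.5 w 38.9
sq38.3 30.23 F [-4.37  0.43 -1.96] sd [0.41 0.49 0.71] M [0.204 0.951 0.015] rel [-138.52   -1.84] z 35.52 w 38.63
pull-139.0 y-1.64 30.56 F [ 0.45 -0.43 -5.37] sd [0.55 0.54 0.41] M [-0.006  0.168 -0.039] rel [-138.21   -1.75] z 35.97 w 38.66
sq38.05 30.86 F [ 1.73 -0.43 -5.92] sd [0.22 0.35 0.55] M [-0.114 -0.118 -0.055] rel [-138.19   -1.72] z 36.31 w 38.39
pull-140.5 y-1.86 31.19 F [ 3.3  -0.15 -4.29] sd [0.54 0.22 0.47] M [-0.2   -0.568 -0.076] rel [-139.45   -1.73] z 36.82 w 38.33
sq37.8 31.49 F [ 3.9  -0.4  -3.37] sd [0.4  0.34 0.6 ] M [-0.278 -0.854 -0.086] rel [-139.62   -1.76] z 36.68 w 38.02
pull-142.0 y-2.20 31.82 F [ 3.41  0.1  -2.5 ] sd [0.25 0.44 0.53] M [-0.203 -0.882 -0.007] rel [-141.78   -1.96] z 36.52 w 38.2
```

```bash
python3 - <<'E'
from station import env
from h import *
im,d=env.get_image('top');cv2.imwrite('pics/i9top.png',cv2.resize(im[140:220,200:300],None,fx=7,fy=7)[:,:,::-1])
rgb=im.astype(int);m=((rgb[...,0]-rgb[...,2])>18)[150:200]
for a,b in ((218,250),(258,290)):
    q=np.argwhere(m[:,a:b]);print(len(q),q.mean(0)+[150,a])
im=cv2.imread('pics/top0.png')[:,:,::-1];rgb=im.astype(int);m=((rgb[...,0]-rgb[...,2])>18)[150:200]
for a,b in ((218,250),(258,290)):
    q=np.argwhere(m[:,a:b]);print(len(q),q.mean(0)+[150,a])
E
```

```text
147 [173.61904762 232.49659864]
80 [180.35  272.275]
151 [173.66887417 232.52317881]
79 [180.40506329 272.32911392]
```

View pics/i9top.png

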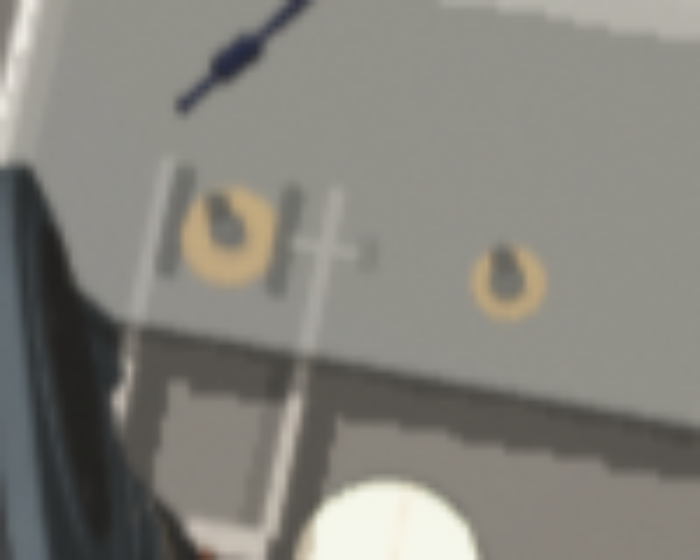

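```bash
cat >> h.py <<'E'
def wheelpx(env,save=None):
    im,d=env.get_image('top');rgb=im.astype(int);m=((rgb[...,0]-rgb[...,2])>18)
    if save: cv2.imwrite(save,cv2.resize(im[140:230,200:300],None,fx=6,fy=6)[:,:,::-1])
    q=np.argwhere(m[150:215,218:250])
    r=q.mean(0)+[150,218];print('wheel px',len(q),r[::-1].round(2));return r
E
python3 - <<'E'
from station import env
from h import *
y=-2.1;x=-142.0
for o in (37.55,37.3):
    env.command_gripper(o);m=favg(env,f'sq{o}',5)
    y+=np.clip(m[5]/0.25,-.3,.3)
    x-=2;P=T(x,y);env.move_linear((P[0],P[1],36.1),20,R(YAW));m=favg(env,f'pull{x} y{y:.2f}',5)
    wheelpx(env)
E
```

```text
sq37.55 32.17 F [ 3.8   0.13 -2.38] sd [0.16 0.31 0.25] M [-0.147 -0.98   0.028] rel [-141.86   -2.06] z 36.22 w 37.78
pull-144.0 y-1.99 32.51 F [ 3.48 -0.08 -2.57] sd [0.18 0.48 0.37] M [-0.144 -0.879 -0.016] rel [-144.19   -2.  ] z 36.05 w 37.84
wheel px 159 [233.28 176.37]
sq37.3 32.86 F [ 2.63  0.13 -2.32] sd [0.49 0.35 0.68] M [-0.146 -0.785 -0.02 ] rel [-144.21   -2.03] z 35.99 w 37.66
pull-146.0 y-2.07 33.19 F [ 3.26 -0.08 -2.99] sd [0.51 0.18 0.31] M [-0.124 -0.839  0.017] rel [-146.08   -2.06] z 36.11 w 37.53
wheel px 159 [233.33 176.35]
```

```bash
python3 - <<'E'
from station import env
from h import *
wheelpx(env,'pics/j1.png')
im,d=env.get_image('wrist');cv2.imwrite('pics/j1w.png',im[:,:,::-1])
im,d=env.get_image('scene');cv2.imwrite('pics/j1s.png',cv2.resize(im[200:320,220:390],None,fx=4.5,fy=4.5)[:,:,::-1])
E
```

```text
wheel px 162 [233.48 176.76]
```

View pics/j1.png

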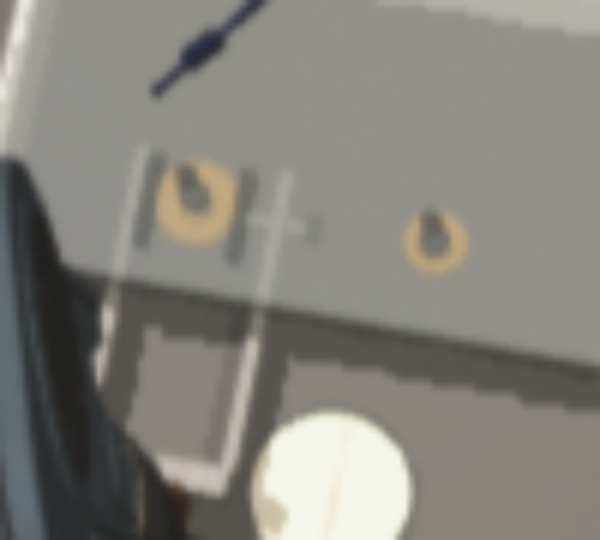

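View pics/j1w.png

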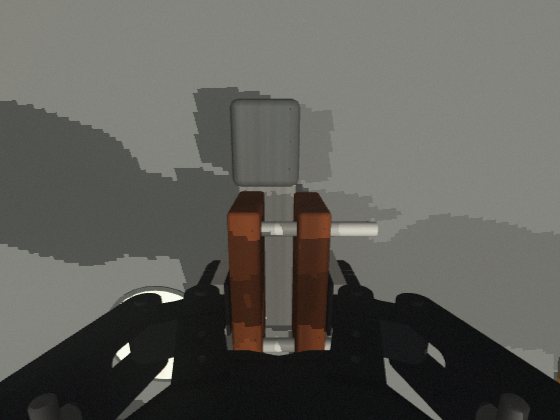

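View pics/j1s.png

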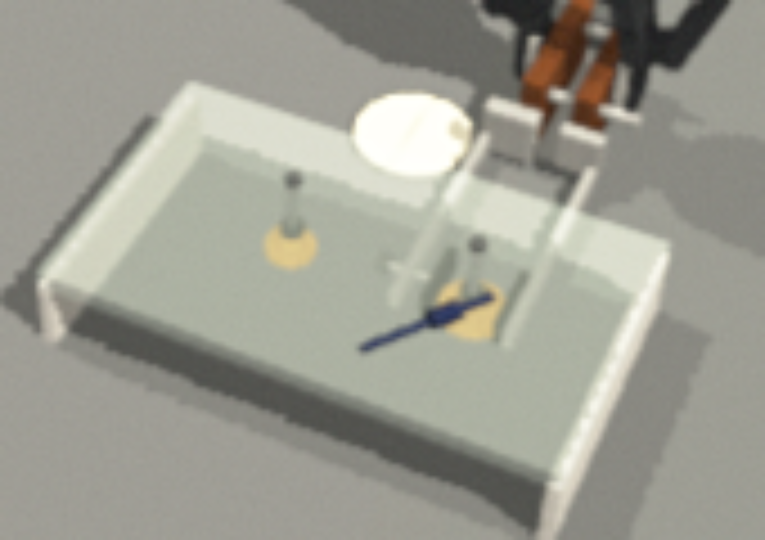

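```bash
python3 - <<'E'
from station import env
from h import *
y=-2.05;x=-146.0
wheelpx(env)
for o in (37.05,36.8):
    env.command_gripper(o);m=favg(env,f'sq{o}',4)
    y+=np.clip(m[5]/0.25,-.3,.3)
    x-=1.5;P=T(x,y);env.move_linear((P[0],P[1],36.1),20,R(YAW));s=st(env);m=favg(env,f'pull{x} y{y:.2f}',4)
    wheelpx(env)
E
```

```text
wheel px 162 [233.46 176.67]
sq37.05 33.73 F [ 3.09  0.37 -2.  ] sd [0.52 0.66 0.41] M [-0.121 -0.814  0.033] rel [-146.06   -2.06] z 36.1 w 37.19
 33.99 w 37.05 e [526.49 141.6   36.13] F [ 4.07 -0.48 -2.32] M [-0.254 -1.028 -0.044]
pull-147.5 y-1.92 34.04 F [ 4.3  -0.   -3.09] sd [0.28 0.3  0.8 ] M [-0.21  -1.015 -0.024] rel [-147.3    -1.97] z 36.15 w 37.31
wheel px 158 [233.23 176.3 ]
sq36.8 34.38 F [ 4.63 -0.55 -2.89] sd [0.56 0.4  0.27] M [-0.267 -1.078 -0.041] rel [-147.32   -1.96] z 36.16 w 37.0
 34.64 w 37.05 e [524.92 141.86  36.18] F [ 4.32 -0.03 -2.83] M [-0.218 -1.148 -0.031]
pull-149.0 y-2.08 34.69 F [ 4.27 -0.1  -2.72] sd [0.54 0.31 0.38] M [-0.234 -1.105 -0.02 ] rel [-148.92   -2.04] z 36.18 w 37.11
wheel px 154 [233.21 175.9 ]
```

```bash
python3 - <<'E'
from station import env
from h import *
y=-2.03;x=-139.5
P=T(x,y);env.move_linear((P[0],P[1],36.1),40,R(YAW));m=favg(env,'back',3);wheelpx(env)
for o in (36.45,36.1,35.75):
    env.command_gripper(o);m=favg(env,f'sq{o}',4)
    y+=np.clip(m[5]/0.25,-.3,.3)
    x-=2.;P=T(x,y);env.move_linear((P[0],P[1],36.1),20,R(YAW));m=favg(env,f'pull{x} y{y:.2f}',4)
    wheelpx(env)
    if m[0]>5.7:break
E
```

```text
back 35.18 F [-9.61 -0.4   7.48] sd [0.56 0.4  0.68] M [ 0.225  1.859 -0.076] rel [-145.32   -2.16] z 35.68 w 37.16
wheel px 157 [233.35 176.43]
sq36.45 35.52 F [-9.13 -1.02  7.62] sd [0.38 0.58 0.12] M [ 0.167  1.86  -0.072] rel [-145.32   -2.28] z 35.69 w 36.78
pull-141.5 y-2.32 35.83 F [-6.57 -0.24  5.46] sd [0.27 0.29 0.91] M [ 0.244  1.523 -0.002] rel [-145.38   -2.34] z 35.69 w 36.71
wheel px 157 [233.31 176.31]
sq36.1 36.17 F [-6.92 -0.54  5.25] sd [0.36 0.46 0.7 ] M [0.175 1.55  0.025] rel [-145.36   -2.46] z 35.75 w 36.51
pull-143.5 y-2.22 36.48 F [-5.61 -0.83  4.1 ] sd [0.38 0.3  0.38] M [0.047 1.358 0.065] rel [-145.4    -2.46] z 35.74 w 36.56
wheel px 154 [233.26 176.04]
sq35.75 36.82 F [-5.71 -1.37  4.61] sd [0.54 0.43 0.57] M [-0.017  1.442  0.079] rel [-145.41   -2.59] z 35.78 w 36.27
pull-145.5 y-1.92 37.13 F [-1.13 -2.09  0.81] sd [0.37 0.2  0.21] M [-0.368  0.598  0.053] rel [-145.5    -2.37] z 35.84 w 36.17
wheel px 154 [233.29 176.25]
```

```bash
python3 - <<'E'
from station import env
from h import *
y=-2.2
for x in (-147,-149,-151):
    P=T(x,y);env.move_linear((P[0],P[1],36.3),20,R(YAW));m=favg(env,f'pull{x} y{y:.2f}',4)
    y+=np.clip(m[5]/0.25,-.3,.3)
    wheelpx(env,'pics/k%d.png'%-x)
E
```

```text
pull-147 y-2.20 37.5 F [ 4.64 -0.34 -5.37] sd [0.39 0.61 0.48] M [-0.255 -0.659 -0.081] rel [-145.9    -2.06] z 35.96 w 36.21
wheel px 157 [233.2  176.71]
pull-149 y-2.50 37.87 F [ 4.54 -0.35 -5.97] sd [0.52 0.53 0.42] M [-0.131 -0.666  0.032] rel [-148.73   -2.3 ] z 36.27 w 36.14
wheel px 160 [232.81 178.2 ]
pull-151 y-2.37 38.23 F [ 3.84  0.14 -5.52] sd [0.6  0.37 0.19] M [-0.094 -0.552  0.011] rel [-151.1    -2.28] z 36.34 w 36.2
wheel px 160 [232.58 179.08]
```

View pics/k151.png

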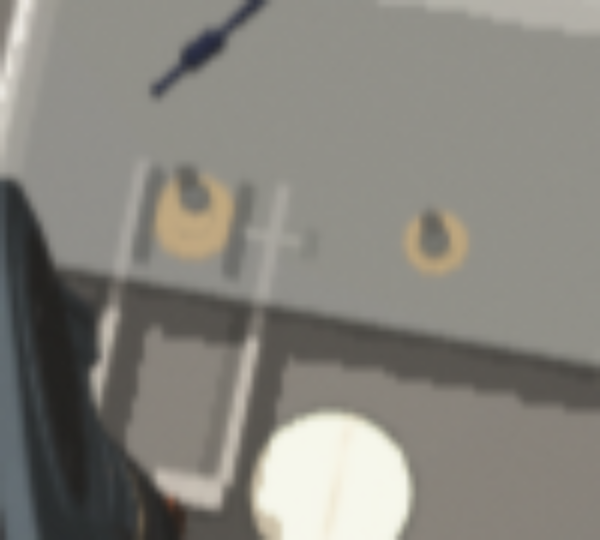

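```bash
python3 - <<'E'
from station import env
from h import *
for x in (-157,-166):
    P=T(x,-2.3);env.move_linear((P[0],P[1],36.4),35,R(YAW));m=favg(env,f'pull{x}',3)
    wheelpx(env,'pics/l%d.png'%-x)
E
```

```text
pull-157 38.66 F [ 1.84  0.34 -4.5 ] sd [0.31 0.27 0.49] M [-0.097 -0.319 -0.004] rel [-157.52   -2.34] z 36.36 w 36.37
wheel px 167 [232.06 181.48]
pull-166 39.17 F [ 0.09  0.27 -3.48] sd [0.34 0.28 0.26] M [ 0.012  0.029 -0.016] rel [-166.86   -2.26] z 36.29 w 36.08
wheel px 186 [231.34 184.49]
```

View pics/l166.png

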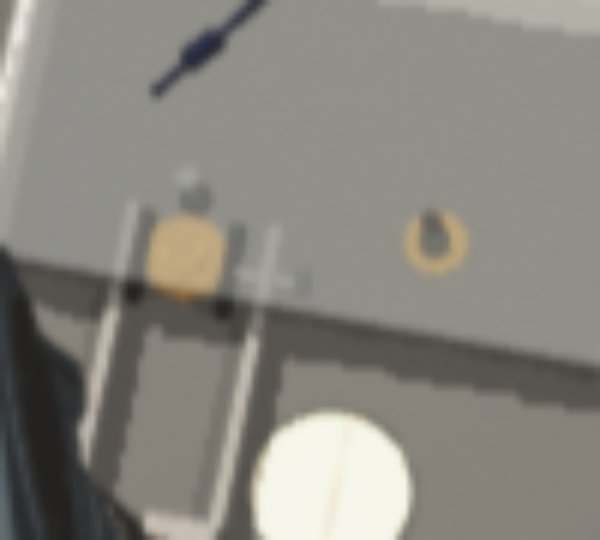

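```bash
python3 - <<'E'
from station import env
from h import *
import pickle
env.command_gripper(36.2);st(env)
P=T(-212,-2.3);env.move_linear((P[0],P[1],36.3),70,R(YAW))
P=T(-244.3,-71.2);env.move_linear((P[0],P[1],36.3),70,R(YAW));m=favg(env,'disc',4)
for nm in ('top','scene'):
    p=env.camera_params(nm);im,d=env.get_image(nm);pickle.dump((im,d,p),open(f'pics/m1{nm}.pkl','wb'))
    im=cv2.resize(im[160:260,200:300],None,fx=6,fy=6) if nm=='top' else cv2.resize(im[190:310,240:390],None,fx=5,fy=5)
    cv2.imwrite(f'pics/m1{nm}.png',im[:,:,::-1])
E
```

```text
39.45 w 36.48 e [508.01 145.12  36.24] F [-0.88 -0.17 -3.94] M [-0.     0.045  0.014]
disc 41.54 F [ 0.27 -0.13 -3.66] sd [0.46 0.65 0.4 ] M [0.018 0.061 0.002] rel [-244.08  -70.93] z 36.36 w 36.39
```

View pics/m1top.png

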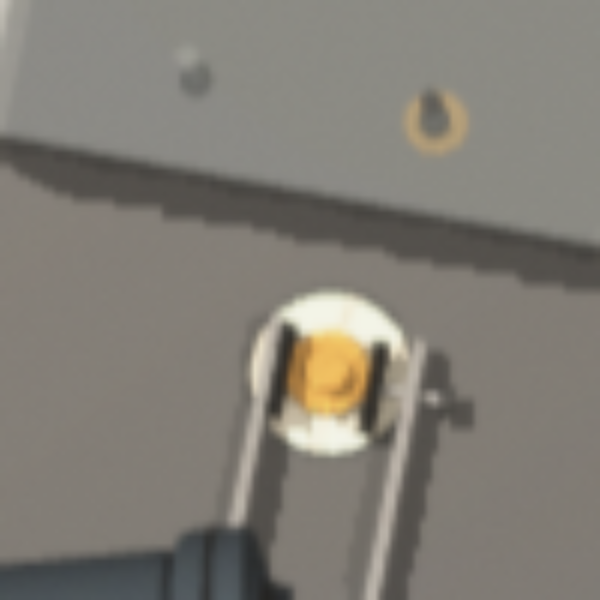

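View pics/m1scene.png

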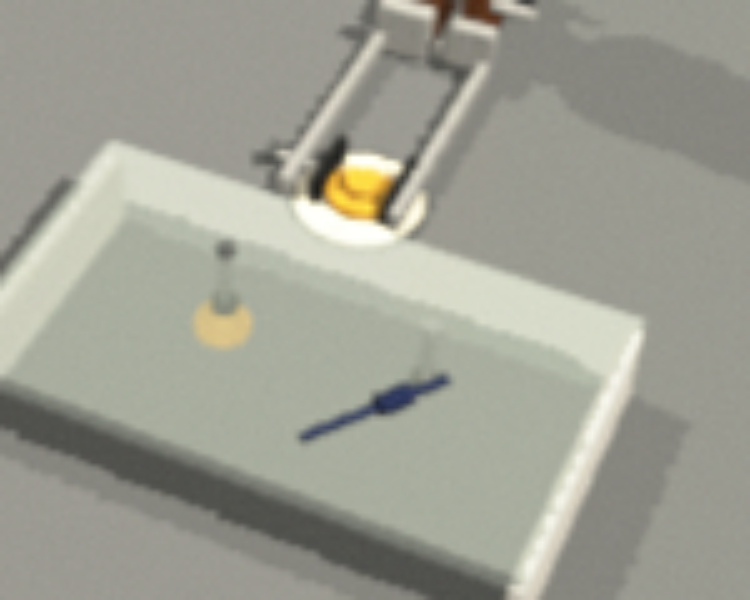

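```bash
python3 - <<'E'
from station import env
from h import *
import pickle
env.command_gripper(42);env.command_gripper(52);m=favg(env,'open',4)
for nm in ('top','scene'):
    p=env.camera_params(nm);im,d=env.get_image(nm);pickle.dump((im,d,p),open(f'pics/n1{nm}.pkl','wb'))
    im=cv2.resize(im[160:260,200:300],None,fx=6,fy=6) if nm=='top' else cv2.resize(im[180:270,270:360],None,fx=6,fy=6)
    cv2.imwrite(f'pics/n1{nm}.png',im[:,:,::-1])
E
```

```text
open 42.2 F [ 0.02  0.09 -3.77] sd [0.34 0.07 0.51] M [0.026 0.029 0.012] rel [-244.28  -71.18] z 36.32 w 51.91
```

View pics/n1top.png

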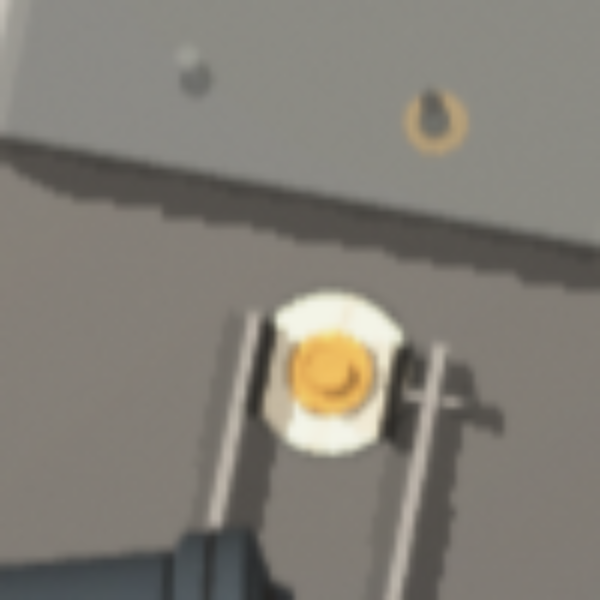

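View pics/n1scene.png

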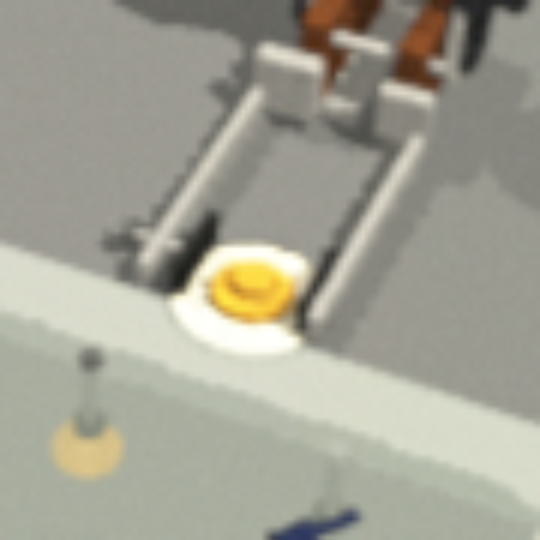

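```bash
python3 - <<'E'
from station import env
from h import *
P=T(-314,-71.2);env.move_linear((P[0],P[1],36.5),80,R(YAW));m=favg(env,'back',3)
g=env.move_linear((P[0],P[1],29),15,R(YAW),guard=4);print(g);m=favg(env,'down',4)
for o in (57,60,63):
    env.command_gripper(o);st(env,o)
env.command_gripper(85);m=favg(env,'rel',4)
env.move_linear((P[0],P[1],120),80,R(YAW));m=favg(env,'up',3)
env.hold(.3)
import pickle
for nm in ('top','scene','wrist'):
    p=env.camera_params(nm);im,d=env.get_image(nm);pickle.dump((im,d,p),open(f'pics/o1{nm}.pkl','wb'))
    cv2.imwrite(f'pics/o1{nm}.png',im[:,:,::-1])
E
```

```text
back 43.38 F [ 0.5   0.19 -3.52] sd [0.42 0.08 0.23] M [0.024 0.026 0.013] rel [-313.38  -71.1 ] z 36.76 w 51.94
True
down 43.79 F [ 0.21 -0.06  4.55] sd [0.43 0.28 0.2 ] M [ 0.048 -0.097  0.066] rel [-313.58  -71.09] z 33.02 w 52.04
57 44.03 w 56.94 e [348.63 107.96  32.04] F [0.94 0.   3.02] M [ 0.194 -0.322 -0.025]
60 44.25 w 59.91 e [347.73 107.79  31.32] F [1.33 1.23 1.65] M [ 0.192 -0.33   0.054]
63 44.47 w 62.88 e [346.48 107.54  30.63] F [-0.23  0.06 -0.45] M [ 0.002 -0.024 -0.006]
rel 44.88 F [ 0.11 -0.54 -0.06] sd [0.09 0.25 0.27] M [-0.004 -0.004  0.018] rel [-315.59  -71.73] z 31.31 w 85.1
up 46.18 F [ 0.16 -0.13 -0.02] sd [0.52 0.33 0.44] M [-0.01  -0.012  0.046] rel [-314.5   -71.37] z 119.28 w 85.05
```

View pics/o1scene.png

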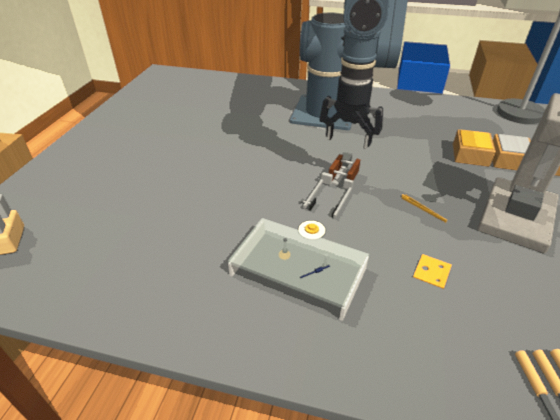

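View pics/o1wrist.png

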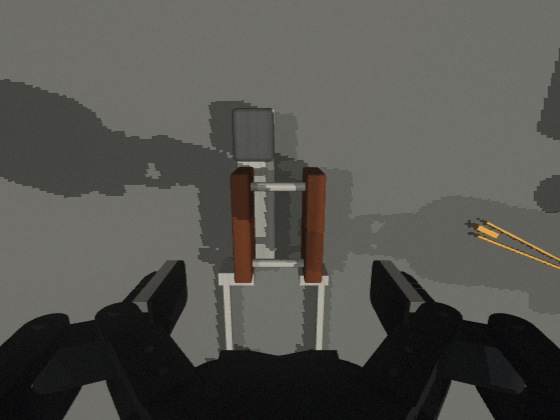

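View pics/o1top.png

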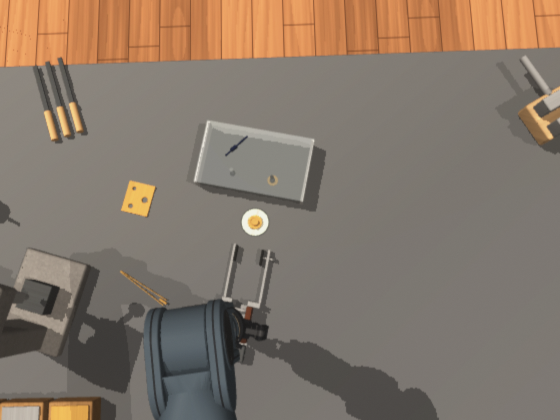

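```bash
python3 - <<'E'
from station import env
from h import *
import pickle
im,d,p=pickle.load(open('pics/o1top.pkl','rb'));rgb=im.astype(int);m=(rgb[...,0]-rgb[...,2])
q=np.argwhere(m[205:240,238:272]>50)+[205,238];X=onz(p,q[:,::-1],6);print(len(q),X.mean(0),X.min(0),X.max(0))
q=np.argwhere(m[150:200,258:290]>18)+[150,258];print('small',len(q),q.mean(0))
q=np.argwhere(rgb[205:240,238:272].max(2)>170)+[205,238];c,r=cv2.minEnclosingCircle(q[:,::-1].astype('float32'));print('disc',onz(p,c,0),r)
env.job_done();print(env.state()['t'])
E
```

```text
170 [561.55115845  64.53649329   6.        ] [545.42522053  48.25568906   6.        ] [576.50623532  79.11663365   6.        ]
small 79 [180.40506329 272.30379747]
disc [[562.24449398  64.82459711   0.        ]] 13.49351692199707
the job is handed in; nothing more can be done
the job is handed in; nothing more can be done
```

The larger wheel is on the setting disc, lying flat and free of the jaws. The reacher stands back on the counter with the gripper clear of it. I handed the job in at about 47 s.

**How it went:** I carried the reacher by its lightly pressed trigger, slid its jaws around the wheel and felt both sides to find the jaw gap, about 51.8 mm released. I then squeezed in small steps with pull tests until the wheel came out, drew it onto the disc, opened the jaws and backed off about 70 mm to set the reacher down.

**Last checks:**
- **Wheel:** it is centred within about 1 mm of the disc's centre, as seen from the top camera.
- **Small wheel:** it has not moved, by the top camera's pixels.
- **Other parts:** the arbor, plate and tweezers look where they were, judged by eye only.

**What disagreed:**
- **Squeeze force:** I could not measure it directly. From the measured gap I expected full squeeze at about 39.3 mm finger opening, but the jaws slipped over the wheel several times until about 36.2 mm. The wheel came free at about 4.5 N of drag. From the slip forces I put the squeeze at about 7 N, under the 15 N limit, but that is an estimate.
- **Re-centring push:** one move to re-centre the reacher under the riser met about 10 N. It was probably the reacher's nose pressing on the counter. I saw no shift of the riser or the wheel from it.

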